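Load the pull-out jar rack and click it shut

ROBOT

A 6-joint arm with a two-finger parallel gripper is mounted at the origin on a cart in front of the work surface, level with it; the furniture and walls round the work are solid. World frame = base frame: x ahead of the robot, y to its left, z up, the work surface at z = 0. Lengths are in m, angles in rad, forces in N, time in s.
With the tool pointing down it reaches from about 0.35 to 0.775 m from the base axis. Payload 5.5 kg.
Tool frame: the origin (TCP) lies at the very end of the fingers, on their centre line; the grasp point (between the pads) lies 19 mm behind it; z points along the fingers, y is the line along which they close (so a half turn about z gives the same grasp; the last joint's range is limited). The gripper opens to 85 mm and grips with 20 to 120 N. Pads are 22 mm wide; open, the fingers measure 114 mm over their backs; the gripper's body (76 mm by 85 mm) begins 54 mm behind the grasp point. The pads swing forward as they close: fully open they stand 13 mm farther back than shut.
Start: joints at [-1.463, 0.313, 0.046, 1.304, 0, 1.431], TCP at [0.141, -0.557, 0.207] pointing down, gripper open.
Joint ranges: [-2.76, 2.76], [-0.86, 1.69], [-1.03, 1.26], [-2.2, 2.34], [-1.47, 1.5], [-3.14, 3.14]. Speed limits (rad/s): [2.57, 2.57, 3.14, 3.14, 3.14, 3.14].

INTERFACE

Orientations are given as a unit quaternion [w, x, y, z].
In Python, from workcell import env, imaging, ticket gives the robot as it stands. The module is installed in compiled form; this text tells all that it offers.
- The arm moves only by the tool apply_moves, never from a script. Its argument "rows" is a list of rows, each an object with "xyz": the shift along the tool's x, y, z in mm, a list of three; "turn": the turn, a rotation vector about the tool's x, y, z in rad, a list of three; "grip": the opening, from 0 (shut) to 1 (fully open). A call has 1 to 12 rows; each row is the pose to reach, as a shift and turn from the pose commanded when the call began, along the tool's axes at that moment; what a row does not reach only later rows make up. A row lasts 1/12 s, in which the tool goes at most 41.7 mm and 7.16 degrees, less where a joint would pass 70% of its speed; a pose out of reach is approached as far as the arm can. A call with a gripper value outside its range is refused whole. The fingers move at their own pace and stop on an object; "force" is the grip in N (left out, the last holds). Time passes only in rows, so rows that repeat a pose let the fingers close. It gives the time, the measured TCP pose, the force, the opening and the grip force at its end, in the units of the state.
- env.get_state(): the state, without advancing time (a new reading comes with each control period).
- imaging.read_camera(name): name is "scene" or "top"; returns a dict with "color" (400x640x3 uint8, blue, green, red), "z_map" (400x640 float32, m along the optical axis (not along the pixel's ray), 0 where there is no reading), "camera_matrix" (3x3 intrinsics, pixels), "view" (4x4, takes a point from world to camera coordinates). Camera axes: x right, y down, z forward; pixel columns grow to the right and rows downward; lengths in m; the calibration is good to about 2 mm. A picture is of the moment at which its call begins.
- ticket.hand_in(): hands the job in; it is judged then, once.
The state is a dict: "clock": time; "joint_pos": joint angles; "qvel": joint speeds; "tau": joint torques, N m; "tcp_pos": TCP position; "orientation": TCP orientation; "wrist_force": force on the tool from outside, world axes, zero at the start; "ft_torque": the same for the moment, N m; "finger_gap": finger opening in m; "grip_force": force on a finger pad.
Only numpy, scipy, OpenCV 4.12 (cv2) and the standard library are available. Lean on these libraries where they do the work, as an engineer would, in place of code of your own. Each camera call takes 0.05 s, during which the arm holds its last target. There are 200 camera calls.

TASK

Put the spice jar with the orange-red cap that stands loose on the worktop upright into the empty front pocket of the pulled-out carriage and let go of it. Then push the carriage steadily (no slamming) into the rack under its shelf until it clicks past the spring catch and is fully home. Keep the jar upright and leave the other things where they are.

Things in the scene. Friction and masses are not known exactly. Their poses are not given: they have to be found in the camera images.
- jar_mid (a point): Centre (53 mm above its foot) of the loose spice jar: clear glass, label, orange-red cap, 106 mm tall, about 0.11 kg; body 42 mm across, cap (top 21 mm) 45 mm. z axis = the jar's upward axis. It stands on the worktop, right of the rack, with a salt shaker and a tin; which of the three places is its own changes.
- pocket (a point): Centre of the inner floor (23 mm above the worktop) of the empty front pocket of the carriage: white cup, 51 mm inside, flared at the mouth, walls 24 mm high. x = the way the carriage slides home, y = left of that, z up. Seated, the jar's centre is 53 mm above this point. A like jar, fixed in the carriage, stands in the rear pocket 70 mm along +x; a gripper closing along y clears it.
- push_face (a point): Centre of the black pad on the outer side of the carriage's wooden front panel (116 mm wide, 14 to 80 mm above the worktop): push here, 41 mm above the worktop, along +x. Axes as pocket; the pocket's centre lies 39 mm along +x. With the carriage home it is 9 mm inside the shelf's front edge, so a vertical tool cannot finish: tilt it 30 to 45 degrees, fingertips forward.
- carriage (a joint): How far the carriage is pulled out, m: 0 = fully home, 0.16 the most; starts at 0.125 to 0.155. Friction about 1 N, 0.35 kg; it stays where it is left. From about 0.015 a spring-loaded ball resists with about 7 N; below about 0.006 the ball drives the carriage on to 0 and holds it there against a stop.
- rack: Pull-out jar rack, fixed to the worktop. Origin: on the worktop, on the slide's centre line, below the front edge of its shelf; x inwards along the slide (away from the robot), z up. Base plate 8 mm thick, x = -170 to 175 mm, 170 mm wide. The shelf (182 mm wide, underside 165 mm, top 177 mm above the worktop) covers x = 0 to 176 mm on two side walls.
- salt_shaker: Salt shaker, glass with steel cap, 43 mm diameter, 78 mm tall; origin at its foot; leave alone.
- mustard_tin: Tall cream and red tin, 57 mm diameter, 72 mm tall; origin at its foot; leave alone.
- mug: Green and white mug, 86 mm diameter, 99 mm tall, to the left of the rack; origin at its foot; leave alone.
- garlic: Garlic bulb, about 60 mm, left of the rack; origin at its foot; leave alone.
- tomato_tin: Low red tin, 75 mm diameter, 58 mm tall, standing on the rack's shelf; origin at its foot; leave alone.

How it is judged:
By the outcome, as a careful person would: the job done as asked, in the order asked, and still so for the second after the job is handed in, with the robot touching nothing.
It also fails if it takes over 56 s, if anything falls off the work surface, if the arm or the gripper's body presses on something with over 40 N, if the wrist force passes 120 N, or if a joint passes its speed limit or range.

## Working session

There is one attempt and no reset: what is moved stays moved. The work goes in short steps, Python scripts to look and compute and a tool call to move; the robot and the scene stay as the last step left them, time stands still between calls to the robot, and variables do not carry over. Pictures are saved under pics/ and viewed, at most 10 in all, crops included, and the job is handed in when it is done.

Besides the shell and the picture viewer there is one more tool, called after "Call:" as name(argument=value, ...) on one line, values as JSON. apply_moves: Moves the arm, as the interface text tells. Its arguments: {"type":"object","properties":{"rows":{"type":"array"},"force":{"type":"number"}},"required":["rows"]}

```bash
mkdir -p pics
cat > h.py <<'E'
import numpy as np, cv2
from workcell import env, imaging, ticket
def cloud(c):
    K=c["camera_matrix"];T=np.linalg.inv(c["view"]);z=c["z_map"]
    v,u=np.indices(z.shape)
    P=np.stack([(u-K[0,2])/K[0,0]*z,(v-K[1,2])/K[1,1]*z,z],-1)@T[:3,:3].T+T[:3,3]
    P[z==0]=np.nan
    return P
def ray(c,u,v,h):
    K=c["camera_matrix"];T=np.linalg.inv(c["view"])
    d=T[:3,:3]@np.array([(u-K[0,2])/K[0,0],(v-K[1,2])/K[1,1],1]);o=T[:3,3]
    return o+d*(h-o[2])/d[2]
E
python3 - <<'E'
from h import *
s=env.get_state();print({k:np.round(v,3) for k,v in s.items()})
ims=[]
for n in("scene","top"):
    c=imaging.read_camera(n);np.save(f"{n}0.npy",c,allow_pickle=True);cv2.imwrite(f"pics/{n}0.png",c["color"])
    print(n,np.round(np.linalg.inv(c["view"]),3).tolist(),c["camera_matrix"][0,0])
E
```

```text
{'clock': np.float64(0.0), 'joint_pos': array([-1.463,  0.314,  0.045,  1.304,  0.   ,  1.431]), 'qvel': array([-0.001,  0.   ,  0.001,  0.   , -0.002, -0.   ]), 'tau': array([ 0.0000e+00, -4.8063e+01,  2.9853e+01,  1.9000e-02, -0.0000e+00,
       -0.0000e+00]), 'tcp_pos': array([ 0.141, -0.557,  0.206]), 'orientation': array([-0.001,  0.992,  0.124,  0.   ]), 'wrist_force': array([ 0.528, -0.106,  0.034]), 'ft_torque': array([0.012, 0.045, 0.019]), 'grip_force': np.float64(0.0), 'finger_gap': np.float64(0.086)}
scene [[0.841, -0.351, 0.412, -0.137], [-0.541, -0.554, 0.633, -1.114], [0.006, -0.755, -0.656, 1.28], [0.0, 0.0, 0.0, 1.0]] 517.1058459982936
top [[-0.143, -0.783, 0.605, -0.511], [-0.99, 0.123, -0.074, 0.152], [-0.016, -0.61, -0.792, 1.533], [0.0, 0.0, 0.0, 1.0]] 515.8889397536253
```

View pics/scene0.png

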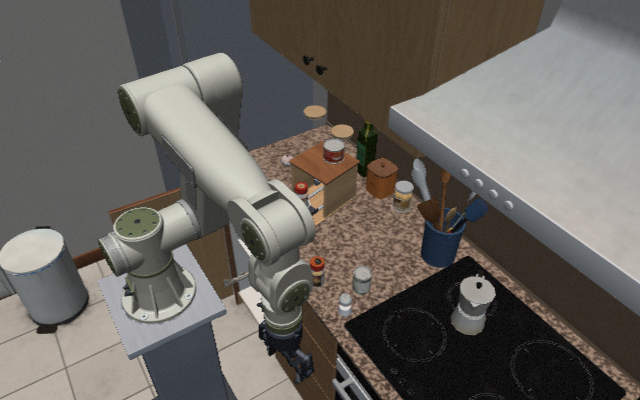

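View pics/top0.png

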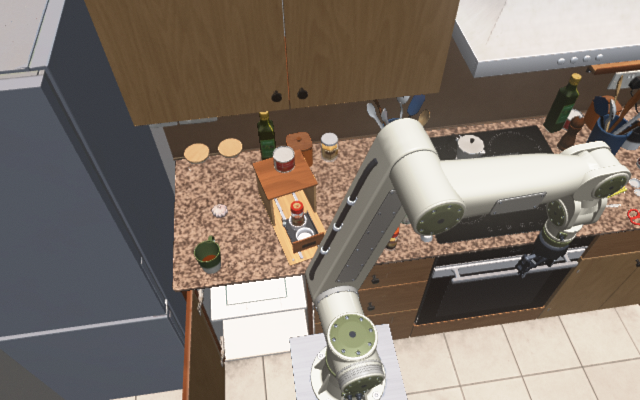

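The scene view shows the loose jar at about (317,268), the tin at (362,280) and the shaker at (346,305). The top view shows the rack at (285,180) and the pulled-out carriage at (300,230), with its empty white pocket near (304,235). I'll zoom in next.

Run:
```python
from h import *
a=np.load("scene0.npy",allow_pickle=True).item()
b=np.load("top0.npy",allow_pickle=True).item()
A=cv2.resize(a["color"][130:320,270:400],None,fx=3,fy=3,interpolation=2)
B=cv2.resize(b["color"][140:270,240:340],None,fx=4,fy=4,interpolation=2)
B=cv2.copyMakeBorder(B,0,A.shape[0]-B.shape[0],0,0,0)
cv2.imwrite("pics/crop1.png",np.hstack([A,B]))
for n,c,pts in(("scene",a,[(317,261),(317,258),(362,272),(346,297),(301,187),(325,160),(292,172),(319,215),(334,145)]),("top",b,[(304,232),(297,207),(285,158),(268,190),(314,185)])):
    P=cloud(c)
    for u,v in pts: print(n,u,v,np.round(P[v,u],3))
# orange caps
    h=cv2.cvtColor(c["color"],cv2.COLOR_BGR2HSV)
    m=((h[...,0]<12)&(h[...,1]>190)&(h[...,2]>120)).astype(np.uint8)
    k,l,st,ce=cv2.connectedComponentsWithStats(m)
    for i in range(1,k):
        if st[i,4]>15: print("cap",n,ce[i],st[i],np.round(np.nanmedian(P[l==i],0),3))
```

```text
scene 317 261 [ 0.432 -0.231  0.108]
scene 317 258 [ 0.44  -0.219  0.106]
scene 362 272 [ 0.542 -0.315  0.072]
scene 346 297 [ 0.443 -0.371  0.078]
scene 301 187 [0.556 0.065 0.135]
scene 325 160 [0.678 0.102 0.178]
scene 292 172 [0.577 0.162 0.127]
scene 319 215 [0.607 0.028 0.007]
scene 334 145 [0.712 0.098 0.233]
cap scene [301.07692308 187.07692308] [296 183  11   7  26] [0.557 0.069 0.129]
cap scene [315.1627907  262.69767442] [311 257  13  10  43] [ 0.422 -0.234  0.106]
top 304 232 [0.517 0.063 0.031]
top 297 207 [0.554 0.079 0.133]
top 285 158 [0.699 0.098 0.226]
top 268 190 [0.604 0.169 0.181]
top 314 185 [0.616 0.011 0.163]
cap top [296.4047619  206.92857143] [291 202  12   9  42] [0.553 0.082 0.131]
cap top [634.9 216.8] [630 213  10   9  20] [ 0.414 -1.132  0.009]
cap top [208.6        257.86666667] [204 256  10   5  30] [0.465 0.398 0.026]
```

View pics/crop1.png

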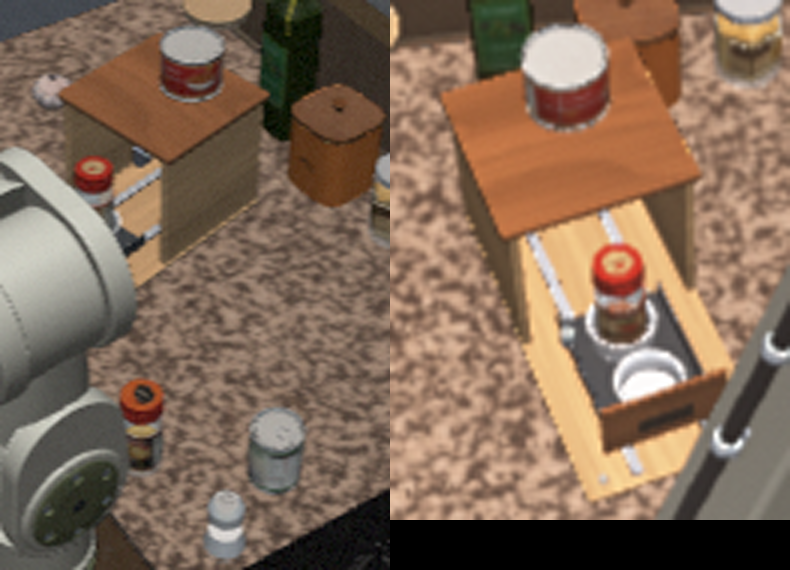

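The crops show the loose jar's cap at scene (317,262), mostly clear of the arm. In the top view the shelf is in the upper half, the empty pocket ring is at about (303,235) and the wooden front panel is near (306,243). Next I'll measure the jar, shelf direction, pocket and panel.

Run:
```python
from h import *
a=np.load("scene0.npy",allow_pickle=True).item()
b=np.load("top0.npy",allow_pickle=True).item()
PA,PB=cloud(a),cloud(b)
# loose jar top disc
R=PA[245:285,300:335].reshape(-1,3); R=R[(R[:,2]>.1)&(R[:,2]<.115)&(np.hypot(R[:,0]-.435,R[:,1]+.225)<.05)]
print("jar top",len(R),R.min(0).round(3),R.max(0).round(3),R.mean(0).round(3))
c,r=cv2.minEnclosingCircle(R[:,:2].astype(np.float32)*1000);print(c,r)
h=cv2.cvtColor(a["color"],cv2.COLOR_BGR2HSV)
m=((h[...,0]<14)&(h[...,1]>140)&(h[...,2]>80)).astype(np.uint8)[250:275,300:335]
v,u=np.nonzero(m);u=u+300;v=v+250
print("cap mask",u.min(),u.max(),v.min(),v.max()); print("axis ray at z .095",ray(a,(u.min()+u.max())/2,(v.min()+v.max())/2,.095).round(4))
for n,P in(("scene",PA),("top",PB)):
    Q=P.reshape(-1,3);Q=Q[(abs(Q[:,2]-.177)<.005)&(abs(Q[:,0]-.67)<.15)&(abs(Q[:,1]-.1)<.15)]
    print("shelf",n,len(Q),cv2.minAreaRect((Q[:,:2]*1000).astype(np.float32)),Q[:,2].mean())
# slide cap of fixed jar, ring
hb=cv2.cvtColor(b["color"],cv2.COLOR_BGR2HSV)
m=((hb[...,1]<50)&(hb[...,2]>150)).astype(np.uint8);sub=np.zeros_like(m);sub[222:246,293:320]=1;m&=sub
v,u=np.nonzero(m);p=np.c_[u,v].astype(np.float32);e=cv2.fitEllipse(cv2.convexHull(p));print("ring",e,len(p))
for z in(.045,.047): print("ring ctr",ray(b,*e[0],z).round(4))
q=PB[v,u];print(np.percentile(q[:,2],[5,50,80,95]).round(3))
w=q[(q[:,2]>.038)];print("rim",w.min(0).round(3),w.max(0).round(3),w.mean(0).round(3))
# panel top edge points
Q=PB[225:260,285:325].reshape(-1,3);Q=Q[(Q[:,2]>.060)&(Q[:,2]<.09)&(Q[:,0]<.53)]
print("panel",len(Q),cv2.minAreaRect((Q[:,:2]*1000).astype(np.float32)),Q.max(0),Q.min(0))
print(np.round(Q[::6],3))
for n,P,c in(("scene",PA,a),):
    for nm,(r0,r1,c0,c1) in dict(tin=(262,295,350,374),shaker=(292,320,335,354)).items():
        Q=P[r0:r1,c0:c1].reshape(-1,3);Q=Q[Q[:,2]>.064];print(nm,Q.mean(0).round(3),Q.min(0).round(3),Q.max(0).round(3))
```

```text
jar top 141 [ 0.411 -0.255  0.1  ] [ 0.456 -0.208  0.113] [ 0.432 -0.233  0.106]
(430.5352478027344, -231.5954132080078) 25.34587860107422
cap mask 310 323 256 271
axis ray at z .095 [ 0.4321 -0.2287  0.095 ]
shelf scene 1178 ((675.6527099609375, 101.88211059570312), (182.34034729003906, 188.13121032714844), 12.761996269226074) 0.17697462631162117
shelf top 1407 ((675.5535888671875, 107.3641357421875), (182.9248809814453, 182.85702514648438), 13.442656517028809) 0.17748822300452466
ring ((305.55328369140625, 236.3415069580078), (17.495573043823242, 38.8336296081543), 148.7237548828125) 196
ring ctr [0.4887 0.0607 0.045 ]
ring ctr [0.4874 0.0608 0.047 ]
[0.02  0.033 0.046 0.053]
rim [0.453 0.034 0.039] [0.55  0.099 0.085] [0.515 0.069 0.048]
panel 149 ((459.8768615722656, 56.193321228027344), (13.339444160461426, 111.88195037841797), 15.793876647949219) [0.47770814 0.11156377 0.08554152] [0.4430348  0.00176802 0.06022144]
[[0.475 0.008 0.079]
 [0.47  0.009 0.081]
 [0.475 0.019 0.071]
 [0.465 0.041 0.083]
 [0.47  0.02  0.071]
 [0.463 0.051 0.083]
 [0.461 0.031 0.081]
 [0.466 0.01  0.068]
 [0.463 0.051 0.077]
 [0.465 0.031 0.069]
 [0.458 0.069 0.081]
 [0.461 0.048 0.073]
 [0.463 0.028 0.065]
 [0.457 0.062 0.075]
 [0.459 0.042 0.068]
 [0.454 0.077 0.078]
 [0.456 0.056 0.069]
 [0.45  0.094 0.081]
 [0.456 0.073 0.068]
 [0.448 0.111 0.082]
 [0.443 0.091 0.085]
 [0.449 0.111 0.074]
 [0.45  0.091 0.068]
 [0.447 0.105 0.07 ]
 [0.447 0.109 0.065]]
tin [ 0.542 -0.318  0.069] [ 0.513 -0.347  0.064] [ 0.572 -0.287  0.077]
shaker [ 0.442 -0.37   0.072] [ 0.426 -0.385  0.064] [ 0.461 -0.351  0.081]
```

Jar at about (0.431, -0.231), top at 0.106 m. The slide yaw is about 13–15°, and the tool yaw is already 14.2°, so no turn is needed. Moving above the jar now.

Call:
apply_moves(rows=[{"xyz":[15,-10,0],"turn":[0,0,0],"grip":1},{"xyz":[45,-30,0],"turn":[0,0,0],"grip":1},{"xyz":[80,-54,0],"turn":[0,0,0],"grip":1},{"xyz":[115,-78,0],"turn":[0,0,0],"grip":1},{"xyz":[150,-102,0],"turn":[0,0,0],"grip":1},{"xyz":[185,-126,0],"turn":[0,0,0],"grip":1},{"xyz":[220,-150,0],"turn":[0,0,0],"grip":1},{"xyz":[255,-174,0],"turn":[0,0,0],"grip":1},{"xyz":[290,-198,0],"turn":[0,0,0],"grip":1},{"xyz":[320,-220,0],"turn":[0,0,0],"grip":1},{"xyz":[345,-236,0],"turn":[0,0,0],"grip":1},{"xyz":[361,-245,0],"turn":[0,0,0],"grip":1}])

```text
clock: 1.1
tcp_pos: [0.4322, -0.2283, 0.2066]
orientation: [-0.0, 0.992, 0.125, 0.0]
wrist_force: [0.1, 0.2, 0.3]
finger_gap: 0.0855
grip_force: 0.0
```

Run:
```python
from h import *
s=env.get_state();print(s["tcp_pos"],s["orientation"],s["joint_pos"])
a=imaging.read_camera("scene");b=imaging.read_camera("top")
np.save("scene1.npy",a,allow_pickle=True);np.save("top1.npy",b,allow_pickle=True)
A=cv2.resize(a["color"][120:320,260:410],None,fx=2.6,fy=2.6,interpolation=2)
B=cv2.resize(b["color"][140:300,240:400],None,fx=2.4,fy=2.4,interpolation=2)
B=cv2.copyMakeBorder(B,0,A.shape[0]-B.shape[0],0,0,0)
cv2.imwrite("pics/crop2.png",np.hstack([A,B]))
```

```text
[ 0.43223634 -0.22833469  0.20657303] [-4.61135938e-04  9.92136514e-01  1.25159596e-01  9.62258579e-06] [-6.50846114e-01  1.47086890e-01 -1.68707407e-01  1.25563451e+00
  6.71512919e-04  2.23976892e+00]
```

View pics/crop2.png

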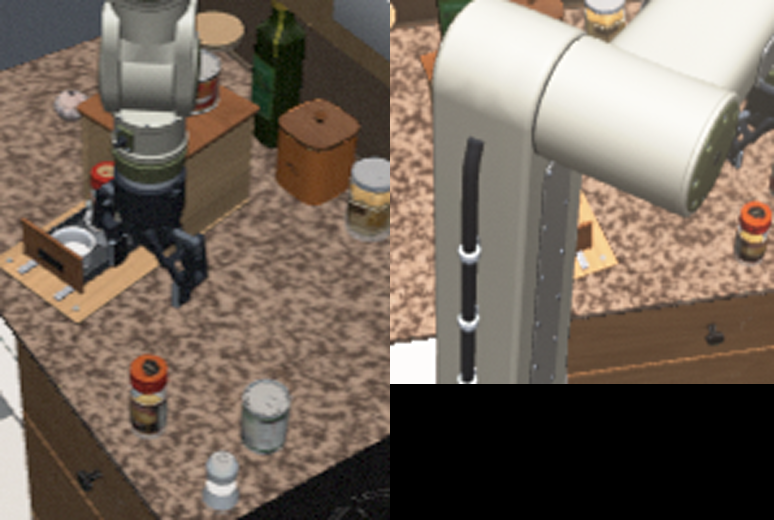

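The scene view now shows the whole loose jar (cap at about (317,264)), the empty pocket ring at about (291,213), the panel with its black pad at about (279,221), and the gripper hanging above the jar. The top view also shows the jar, at about (389,233). Second measurement, from two views.

Run:
```python
from h import *
a=np.load("scene1.npy",allow_pickle=True).item();b=np.load("top1.npy",allow_pickle=True).item()
def orange(c,r0,r1,c0,c1):
    h=cv2.cvtColor(c["color"],cv2.COLOR_BGR2HSV)[r0:r1,c0:c1]
    m=(((h[...,0]<14)|(h[...,0]>175))&(h[...,1]>150)&(h[...,2]>70)).astype(np.uint8)
    k,l,st,ce=cv2.connectedComponentsWithStats(m);i=1+np.argmax(st[1:,4])
    x,y,w,hh,_=st[i];return c0+x,c0+x+w-1,r0+y,r0+y+hh-1
L=[]
for n,c,box in(("scene",a,(245,285,300,335)),("top",b,(218,250,375,405))):
    u0,u1,v0,v1=orange(c,*box);u,v=(u0+u1)/2,(v0+v1)/2;print(n,u0,u1,v0,v1,ray(c,u,v,.095).round(4))
    L.append((c["camera_matrix"]@c["view"][:3],(u,v)))
X=cv2.triangulatePoints(L[0][0],L[1][0],np.array(L[0][1]),np.array(L[1][1]));print("jar cap centre",(X[:3]/X[3]).ravel().round(4))
for n,c,box in(("scene",a,(245,285,300,335)),("top",b,(218,250,375,405))):
    P=cloud(c)[box[0]:box[1],box[2]:box[3]].reshape(-1,3);P=P[(abs(P[:,2]-.106)<.006)];print("top disc",len(P),cv2.minEnclosingCircle((P[:,:2]*1000).astype(np.float32)),P.mean(0).round(4))
PA=cloud(a)
h=cv2.cvtColor(a["color"],cv2.COLOR_BGR2HSV)
m=((h[...,1]<45)&(h[...,2]>140)).astype(np.uint8);s=np.zeros_like(m);s[203:224,280:300]=1;m&=s
v,u=np.nonzero(m);e=cv2.fitEllipse(cv2.convexHull(np.c_[u,v].astype(np.float32)));q=PA[v,u]
print("ring px",u.min(),u.max(),v.min(),v.max(),e,[ray(a,*e[0],z).round(4).tolist() for z in(.044,.047)])
print("z pct",np.percentile(q[:,2],[5,20,50,80,95]).round(3))
w=q[(q[:,2]>.043)&(q[:,2]<.052)];print("rim",len(w),w.mean(0).round(4),cv2.minEnclosingCircle((w[:,:2]*1000).astype(np.float32)))
f=q[(q[:,2]<.028)];print("floor",len(f),f.mean(0).round(4))
# pad: dark pixels on panel
m=((h[...,2]<60)).astype(np.uint8);s=np.zeros_like(m);s[213:230,268:290]=1;m&=s
k,l,st,ce=cv2.connectedComponentsWithStats(m)
for i in range(1,k):
    if st[i,4]>8: print("pad",ce[i],st[i],np.nanmedian(PA[l==i],0).round(4))
# panel front plane fit
Q=PA[200:236,264:295].reshape(-1,3);
n=np.array([np.cos(.24),np.sin(.24)]);t=np.array([-n[1],n[0]])
o=np.array([.458,.056]);d=(Q[:,:2]-o)@n;y=(Q[:,:2]-o)@t
k=(abs(d)<.012)&(abs(y)<.055)&(Q[:,2]>.022)&(Q[:,2]<.074);Q=Q[k]
vx,vy,x0,y0=cv2.fitLine((Q[:,:2]).astype(np.float32),cv2.DIST_HUBER,0,.01,.01).ravel();print("panel",k.sum(),vx,vy,x0,y0,"yaw",np.degrees(np.arctan2(-vx*np.sign(vy),vy*np.sign(vy))))
print("TCP px",(lambda p:(p[:2]/p[2]))(a["camera_matrix"]@(a["view"]@[.4322,-.2283,.2066,1])[:3]))
```

```text
scene 310 323 256 271 [ 0.4321 -0.2287  0.095 ]
top 386 398 224 237 [ 0.4338 -0.2277  0.095 ]
jar cap centre [ 0.4333 -0.2278  0.0944]
top disc 137 ((433.5324401855469, -231.0084686279297), 23.598901748657227) [ 0.4329 -0.2328  0.1062]
top disc 111 ((433.0088195800781, -226.18519592285156), 23.23794174194336) [ 0.4311 -0.2261  0.1066]
ring px 280 296 203 218 ((288.71832275390625, 208.91055297851562), (14.878456115722656, 18.184494018554688), 148.41123962402344) [[0.5115, 0.0786, 0.044], [0.51, 0.0757, 0.047]]
z pct [0.02  0.024 0.037 0.046 0.051]
rim 37 [0.5108 0.0705 0.0467] ((515.5130615234375, 64.94989013671875), 40.74679946899414)
floor 40 [0.5148 0.078  0.0228]
pad [279.02380952 219.69047619] [274 215  11  10  42] [0.4572 0.0516 0.0403]
panel 220 0.2299399 -0.97320485 0.45833802 0.053352572 yaw 13.293532
TCP px [316.56362261 237.6206365 ]
```

Call:
apply_moves(rows=[{"xyz":[1,0,8],"turn":[0,0,0],"grip":1},{"xyz":[1,0,25],"turn":[0,0,0],"grip":1},{"xyz":[1,0,45],"turn":[0,0,0],"grip":1},{"xyz":[1,0,65],"turn":[0,0,0],"grip":1},{"xyz":[1,0,85],"turn":[0,0,0],"grip":1},{"xyz":[1,0,105],"turn":[0,0,0],"grip":1},{"xyz":[1,0,125],"turn":[0,0,0],"grip":1},{"xyz":[1,0,140],"turn":[0,0,0],"grip":1},{"xyz":[1,0,153],"turn":[0,0,0],"grip":1},{"xyz":[1,0,161],"turn":[0,0,0],"grip":1},{"xyz":[1,0,164],"turn":[0,0,0],"grip":1},{"xyz":[1,0,164],"turn":[0,0,0],"grip":1}])

```text
clock: 2.2
tcp_pos: [0.4308, -0.2314, 0.042]
orientation: [-0.001, 0.992, 0.123, -0.001]
wrist_force: [-0.5, -0.3, 0.8]
finger_gap: 0.0853
grip_force: 0.0
```

Call:
apply_moves(force=30, rows=[{"xyz":[0,0,0],"turn":[0,0,0],"grip":0.6},{"xyz":[0,0,0],"turn":[0,0,0],"grip":0.5},{"xyz":[0,0,0],"turn":[0,0,0],"grip":0.4},{"xyz":[0,0,0],"turn":[0,0,0],"grip":0.3},{"xyz":[0,0,0],"turn":[0,0,0],"grip":0.3},{"xyz":[0,0,0],"turn":[0,0,0],"grip":0.3},{"xyz":[0,0,0],"turn":[0,0,0],"grip":0.3},{"xyz":[0,0,0],"turn":[0,0,0],"grip":0.3},{"xyz":[0,0,0],"turn":[0,0,0],"grip":0.3},{"xyz":[0,0,0],"turn":[0,0,0],"grip":0.3}])

```text
clock: 3.03
tcp_pos: [0.4325, -0.2315, 0.0436]
orientation: [0.001, 0.992, 0.124, 0.001]
wrist_force: [0.5, 1.4, 5.9]
finger_gap: 0.0439
grip_force: 30.1
```

Call:
apply_moves(rows=[{"xyz":[0,0,-4],"turn":[0,0,0],"grip":0.3},{"xyz":[0,0,-14],"turn":[0,0,0],"grip":0.3},{"xyz":[0,0,-30],"turn":[0,0,0],"grip":0.3},{"xyz":[0,0,-50],"turn":[0,0,0],"grip":0.3},{"xyz":[0,0,-70],"turn":[0,0,0],"grip":0.3},{"xyz":[0,0,-90],"turn":[0,0,0],"grip":0.3},{"xyz":[0,0,-110],"turn":[0,0,0],"grip":0.3},{"xyz":[0,0,-122],"turn":[0,0,0],"grip":0.3},{"xyz":[0,0,-130],"turn":[0,0,0],"grip":0.3},{"xyz":[0,0,-130],"turn":[0,0,0],"grip":0.3}])

```text
clock: 3.87
tcp_pos: [0.4327, -0.2318, 0.1748]
orientation: [0.001, 0.992, 0.124, 0.001]
wrist_force: [0.2, 0.3, -1.5]
finger_gap: 0.0438
grip_force: 30.9
```

Call:
apply_moves(rows=[{"xyz":[5,-10,0],"turn":[0,0,0],"grip":0.3},{"xyz":[15,-30,0],"turn":[0,0,0],"grip":0.3},{"xyz":[28,-57,0],"turn":[0,0,0],"grip":0.3},{"xyz":[41,-84,0],"turn":[0,0,0],"grip":0.3},{"xyz":[54,-111,0],"turn":[0,0,0],"grip":0.3},{"xyz":[67,-138,0],"turn":[0,0,0],"grip":0.3},{"xyz":[80,-165,0],"turn":[0,0,0],"grip":0.3},{"xyz":[93,-192,0],"turn":[0,0,0],"grip":0.3},{"xyz":[106,-217,0],"turn":[0,0,0.01],"grip":0.3},{"xyz":[118,-240,0],"turn":[0,0,0.015],"grip":0.3},{"xyz":[127,-258,0],"turn":[0,0,0.015],"grip":0.3},{"xyz":[131,-266,0],"turn":[0,0,0.015],"grip":0.3}])

```text
clock: 4.87
tcp_pos: [0.4925, 0.0619, 0.1713]
orientation: [-0.001, 0.993, 0.118, -0.001]
wrist_force: [0.1, 0.5, -1.8]
finger_gap: 0.0438
grip_force: 31.0
```

Run:
```python
from h import *
a=imaging.read_camera("scene");b=imaging.read_camera("top")
s=env.get_state();print(s["tcp_pos"],s["orientation"],s["finger_gap"],s["wrist_force"])
np.save("scene2.npy",a,allow_pickle=True);np.save("top2.npy",b,allow_pickle=True)
A=cv2.resize(a["color"][120:250,240:370],None,fx=3,fy=3,interpolation=2)
B=cv2.resize(b["color"][140:270,240:370],None,fx=3,fy=3,interpolation=2)
cv2.imwrite("pics/crop3.png",np.hstack([A,B]))
```

```text
[0.49265229 0.06054629 0.17156617] [-1.79896371e-04  9.93048931e-01  1.17696044e-01 -1.19564020e-03] 0.04392972969660867 [ 1.23722467 -0.77831512 -1.60846356]
```

View pics/crop3.png

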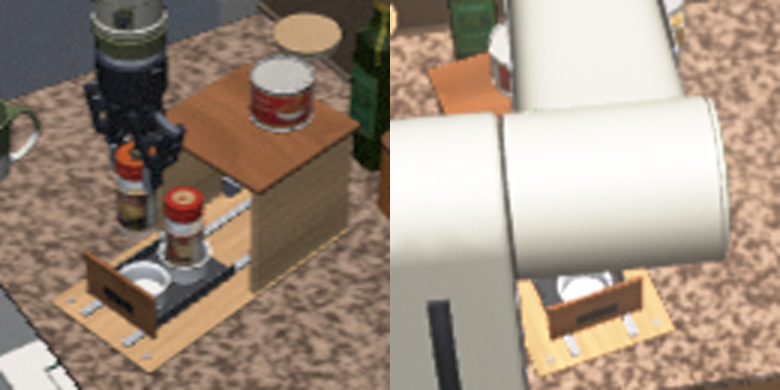

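The jar hangs upright in the gripper at scene (285,183). The empty pocket shows at scene (287,214) and top (305,235), and the rear jar's cap at scene (301,187). I'll now measure the offset between the jar and the pocket with rays and depth.

Run:
```python
from h import *
a=np.load("scene2.npy",allow_pickle=True).item();b=np.load("top2.npy",allow_pickle=True).item()
d=np.array([np.cos(.234),np.sin(.234),0]);t=np.array([-d[1],d[0],0])
h=cv2.cvtColor(a["color"],cv2.COLOR_BGR2HSV)
o=(((h[...,0]<14)|(h[...,0]>172))&(h[...,1]>140)&(h[...,2]>70)).astype(np.uint8)
for nm,(r0,r1,c0,c1),z in(("rear",(178,198,292,312),.1185),("held",(160,190,275,296),.222)):
    k,l,st,ce=cv2.connectedComponentsWithStats(np.ascontiguousarray(o[r0:r1,c0:c1]));i=1+np.argmax(st[1:,4]);x,y,w,hh,n=st[i]
    C=ray(a,c0+x+(w-1)/2,r0+y+(hh-1)/2,z);print(nm,c0+x,w,r0+y,hh,n,C.round(4),"pocket from it" if nm=="rear" else "",(C-.07*d).round(4))
P=cloud(a)
Q=P[178:190,292:312].reshape(-1,3);Q=Q[abs(Q[:,2]-.129)<.005];print("rear top",len(Q),Q.mean(0).round(4),cv2.minEnclosingCircle((Q[:,:2]*1000).astype(np.float32)))
for n,c,box,pb in(("scene",a,(200,222,276,300),(210,232,268,294)),("top",b,(226,246,293,320),(238,254,290,325))):
    P=cloud(c);hs=cv2.cvtColor(c["color"],cv2.COLOR_BGR2HSV)
    m=((hs[...,1]<50)&(hs[...,2]>130));s=np.zeros_like(m);s[box[0]:box[1],box[2]:box[3]]=1
    v,u=np.nonzero(m&s);q=P[v,u];r=(q-[.495,.0606,0]);X=r@d;Y=r@t
    g=(abs(X)<.04)&(abs(Y)<.04)&(q[:,2]<.055);fl=g&(q[:,2]<.03)
    print(n,"all X",np.percentile(X[g],[2,98]).round(4),"Y",np.percentile(Y[g],[2,98]).round(4),"floor Y",np.percentile(Y[fl],[2,98]).round(4) if fl.any() else 0,"rimz",np.percentile(q[g,2],95))
    m=hs[...,2]<60;s=np.zeros_like(m);s[pb[0]:pb[1],pb[2]:pb[3]]=1
    k,l,st,ce=cv2.connectedComponentsWithStats((m&s).astype(np.uint8))
    for i in range(1,k):
        if st[i,4]>15:
            R=ray(c,*ce[i],.041);print(" pad?",ce[i].round(1),st[i],R.round(4),"->pocket",(R+.039*d).round(4))
```

```text
rear 295 13 182 12 108 [0.5645 0.0796 0.1185] pocket from it [0.4964 0.0634 0.1185]
held 279 9 167 13 78 [0.4904 0.0683 0.222 ]  [0.4223 0.0521 0.222 ]
rear top 73 [0.5628 0.0758 0.1299] ((564.0811767578125, 75.00212097167969), 21.908309936523438)
scene all X [-0.0068  0.0363] Y [-0.0287  0.0304] floor Y [-0.0094  0.0277] rimz 0.04970712701338444
 pad? [279.1 219.6] [274 215  11  10  40] [0.4571 0.0517 0.041 ] ->pocket [0.495  0.0607 0.041 ]
top all X [-0.0109  0.0305] Y [-0.035   0.0321] floor Y [-0.036   0.0295] rimz 0.049372264400752375
```

Run:
```python
from h import *
a=np.load("scene2.npy",allow_pickle=True).item()
P=cloud(a);d=np.array([np.cos(.234),np.sin(.234),0]);t=np.array([-d[1],d[0],0])
z=a["z_map"];Z0=(a["view"]@[.493,.061,.15,1])[2]
for v in range(176,202):
    u=np.nonzero(abs(z[v,270:300]-Z0)<.06)[0]+270
    if len(u): print(v,u.min(),u.max(),P[v,(u.min()+u.max())//2].round(3))
for v in(188,190,192,194):
    print(v,[ray(a,284.7,v,zz).round(3).tolist() for zz in(.13,.14,.15)])
p=lambda q:(lambda w:(w[:2]/w[2]).round(1))(a["camera_matrix"]@(a["view"]@[*q,1])[:3])
for q in((.4953,.061),(.4925,.0605)): print(q,"axis px at z .13 .15 .17:",[p((*q,zz)).tolist() for zz in(.13,.15,.17)])
```

```text
176 278 281 [0.475 0.067 0.217]
177 279 280 [0.472 0.063 0.217]
178 279 283 [0.477 0.059 0.213]
179 279 293 [0.484 0.038 0.22 ]
180 279 288 [0.479 0.049 0.21 ]
181 279 294 [0.488 0.045 0.205]
182 279 293 [0.483 0.037 0.208]
183 279 298 [0.489 0.035 0.203]
184 279 299 [0.493 0.035 0.197]
185 279 298 [0.491 0.039 0.191]
186 279 299 [0.499 0.046 0.178]
187 279 299 [0.495 0.039 0.181]
188 279 299 [0.496 0.042 0.174]
189 279 299 [0.493 0.037 0.174]
190 279 299 [0.496 0.042 0.165]
191 279 299 [0.494 0.04  0.163]
192 279 299 [0.495 0.04  0.158]
193 280 299 [0.49  0.033 0.161]
194 280 299 [0.491 0.034 0.155]
195 280 298 [0.493 0.039 0.146]
196 280 299 [0.493 0.039 0.142]
197 281 299 [0.496 0.037 0.138]
198 282 289 [0.484 0.051 0.128]
188 [[0.509, 0.096, 0.13], [0.503, 0.085, 0.14], [0.497, 0.075, 0.15]]
190 [[0.503, 0.086, 0.13], [0.498, 0.076, 0.14], [0.492, 0.065, 0.15]]
192 [[0.498, 0.077, 0.13], [0.492, 0.067, 0.14], [0.487, 0.056, 0.15]]
194 [[0.493, 0.068, 0.13], [0.487, 0.058, 0.14], [0.482, 0.047, 0.15]]
(0.4953, 0.061) axis px at z .13 .15 .17: [[286.4, 194.9], [286.2, 190.4], [286.0, 185.8]]
(0.4925, 0.0605) axis px at z .13 .15 .17: [[285.7, 195.3], [285.5, 190.8], [285.3, 186.2]]
```

Jar axis is about 2.5 mm short of the pocket along the slide. I'll correct that and lower until just above the floor.

Call:
apply_moves(rows=[{"xyz":[1,0,4],"turn":[0,0,0],"grip":0.3},{"xyz":[2.5,0,15],"turn":[0,0,0],"grip":0.3},{"xyz":[2.5,0,30],"turn":[0,0,0],"grip":0.3},{"xyz":[2.5,0,45],"turn":[0,0,0],"grip":0.3},{"xyz":[2.5,0,58],"turn":[0,0,0],"grip":0.3},{"xyz":[2.5,0,68],"turn":[0,0,0],"grip":0.3},{"xyz":[2.5,0,75],"turn":[0,0,0],"grip":0.3},{"xyz":[2.5,0,80],"turn":[0,0,0],"grip":0.3},{"xyz":[2.5,0,84],"turn":[0,0,0],"grip":0.3},{"xyz":[2.5,0,88],"turn":[0,0,0],"grip":0.3},{"xyz":[2.5,0,92],"turn":[0,0,0],"grip":0.3},{"xyz":[2.5,0,92],"turn":[0,0,0],"grip":0.3}])

```text
clock: 5.97
tcp_pos: [0.4959, 0.0594, 0.0803]
orientation: [0.0, 0.993, 0.116, -0.0]
wrist_force: [-0.0, -0.3, -2.7]
finger_gap: 0.0437
grip_force: 31.0
```

Run:
```python
from h import *
a=imaging.read_camera("scene");b=imaging.read_camera("top")
s=env.get_state();print(s["tcp_pos"],s["orientation"],s["finger_gap"],s["wrist_force"])
A=cv2.resize(a["color"][165:235,255:325],None,fx=5.5,fy=5.5,interpolation=2)
B=cv2.resize(b["color"][190:260,275:345],None,fx=5.5,fy=5.5,interpolation=2)
cv2.imwrite("pics/crop4.png",np.hstack([A,B]))
```

```text
[0.49620183 0.05944571 0.08092316] [6.75261690e-05 9.93223921e-01 1.16216278e-01 1.24533988e-04] 0.04362419033232629 [-0.07452573  0.31261297 -0.76308593]
```

View pics/crop4.png

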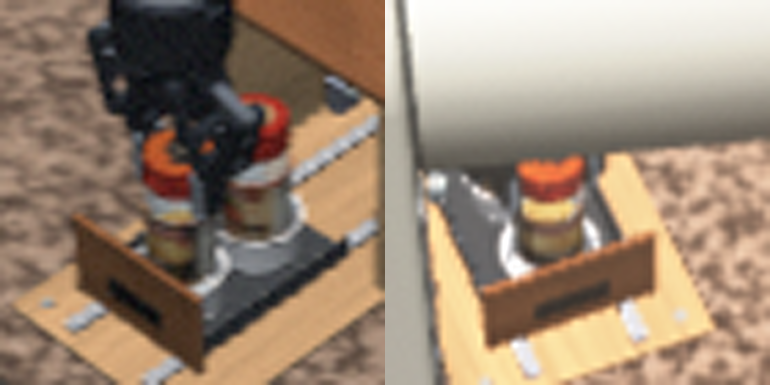

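The jar's foot is inside the cup's white ring in both views (scene (287,212), top (375,240)), and there are no side forces. Lowering gently to the floor.

Call:
apply_moves(rows=[{"xyz":[0,0,2],"turn":[0,0,0],"grip":0.3},{"xyz":[0,0,4],"turn":[0,0,0],"grip":0.3},{"xyz":[0,0,6],"turn":[0,0,0],"grip":0.3},{"xyz":[0,0,8],"turn":[0,0,0],"grip":0.3},{"xyz":[0,0,10],"turn":[0,0,0],"grip":0.3},{"xyz":[0,0,11.5],"turn":[0,0,0],"grip":0.3},{"xyz":[0,0,13],"turn":[0,0,0],"grip":0.3},{"xyz":[0,0,13],"turn":[0,0,0],"grip":0.3},{"xyz":[0,0,13],"turn":[0,0,0],"grip":0.3}])

```text
clock: 6.82
tcp_pos: [0.496, 0.0594, 0.0677]
orientation: [0.0, 0.993, 0.116, -0.0]
wrist_force: [-0.8, 0.2, -1.4]
finger_gap: 0.0437
grip_force: 31.1
```

Call:
apply_moves(rows=[{"xyz":[0,0,1],"turn":[0,0,0],"grip":0.3},{"xyz":[0,0,1.5],"turn":[0,0,0],"grip":0.3},{"xyz":[0,0,2],"turn":[0,0,0],"grip":0.3},{"xyz":[0,0,2],"turn":[0,0,0],"grip":0.3}])

```text
clock: 7.15
tcp_pos: [0.4973, 0.0596, 0.0672]
orientation: [-0.0, 0.993, 0.116, 0.001]
wrist_force: [-1.8, 0.8, 7.4]
finger_gap: 0.044
grip_force: 31.5
```

Call:
apply_moves(rows=[{"xyz":[0,0,0],"turn":[0,0,0],"grip":0.5},{"xyz":[0,0,0],"turn":[0,0,0],"grip":0.6},{"xyz":[0,0,0],"turn":[0,0,0],"grip":0.75},{"xyz":[0,0,0],"turn":[0,0,0],"grip":0.9},{"xyz":[0,0,0],"turn":[0,0,0],"grip":0.9},{"xyz":[0,0,0],"turn":[0,0,0],"grip":0.9},{"xyz":[0,0,0],"turn":[0,0,0],"grip":0.9}])

```text
clock: 7.73
tcp_pos: [0.496, 0.0593, 0.0656]
orientation: [0.0, 0.993, 0.116, -0.0]
wrist_force: [-0.2, 0.2, 0.1]
finger_gap: 0.077
grip_force: 0.0
```

Call:
apply_moves(rows=[{"xyz":[0,0,-3],"turn":[0,0,0],"grip":0.9},{"xyz":[0,0,-10],"turn":[0,0,0],"grip":0.9},{"xyz":[0,0,-22],"turn":[0,0,0],"grip":0.9},{"xyz":[0,0,-40],"turn":[0,0,0],"grip":0.9},{"xyz":[0,0,-60],"turn":[0,0,0],"grip":0.9},{"xyz":[0,0,-80],"turn":[0,0,0],"grip":0.9},{"xyz":[0,0,-100],"turn":[0,0,0],"grip":0.9},{"xyz":[0,0,-115],"turn":[0,0,0],"grip":0.9},{"xyz":[0,0,-125],"turn":[0,0,0],"grip":0.9},{"xyz":[0,0,-128],"turn":[0,0,0],"grip":0.9}])

```text
clock: 8.57
tcp_pos: [0.4972, 0.0594, 0.1961]
orientation: [0.0, 0.993, 0.116, 0.002]
wrist_force: [0.0, -0.2, 0.3]
finger_gap: 0.0768
grip_force: 0.0
```

Run:
```python
from h import *
a=imaging.read_camera("scene");b=imaging.read_camera("top")
s=env.get_state();print(s["tcp_pos"],s["orientation"],s["joint_pos"],s["wrist_force"])
np.save("scene3.npy",a,allow_pickle=True)
A=cv2.resize(a["color"][165:235,255:325],None,fx=5.5,fy=5.5,interpolation=2)
B=cv2.resize(b["color"][190:260,275:345],None,fx=5.5,fy=5.5,interpolation=2)
cv2.imwrite("pics/crop5.png",np.hstack([A,B]))
for n,c,pb in(("scene",a,(210,232,268,294)),("top",b,(238,254,290,325))):
    m=(cv2.cvtColor(c["color"],cv2.COLOR_BGR2HSV)[...,2]<60);s=np.zeros_like(m);s[pb[0]:pb[1],pb[2]:pb[3]]=1
    k,l,st,ce=cv2.connectedComponentsWithStats((m&s).astype(np.uint8))
    for i in range(1,k):
        if st[i,4]>15: print(n,"pad",ce[i].round(1),st[i],ray(c,*ce[i],.041).round(4))
P=cloud(a)[165:212,270:300].reshape(-1,3);P=P[(P[:,2]>.124)&(P[:,2]<.136)&(np.hypot(P[:,0]-.496,P[:,1]-.061)<.03)];print("jar top",len(P),P.mean(0).round(4))
```

```text
[0.49637799 0.05937089 0.1942314 ] [1.63978134e-04 9.93234170e-01 1.16127352e-01 5.43057722e-04] [-4.15745040e-02  1.71460333e-01 -1.69825431e-01  1.22838638e+00
 -1.53018000e-04  2.86723811e+00] [-0.0169259  -0.1071247   0.91262601]
scene pad [279.4 219.7] [274 215  11  10  41] [0.4577 0.0508 0.041 ]
jar top 98 [0.4969 0.0578 0.1297]
```

View pics/crop5.png

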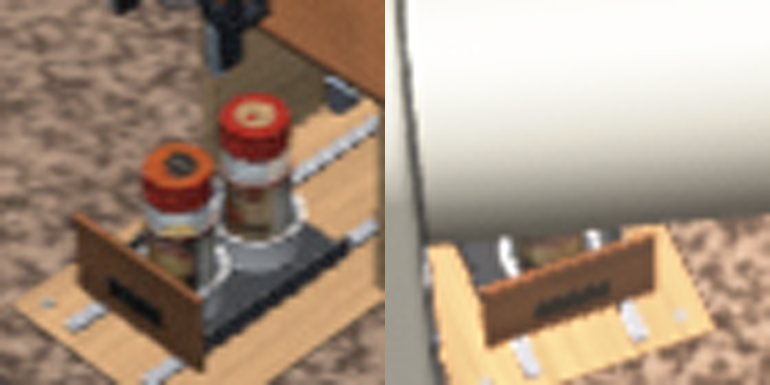

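The jar stands seated and upright in the pocket: its cap is at scene (287,194), and its top measured 0.1297 m against 0.129 expected. The pad is still at about (0.457, 0.051). Now I'll back off, shut the gripper and tilt for the push.

Call:
apply_moves(rows=[{"xyz":[-8,0,-2],"turn":[0,0.03,0],"grip":0.6},{"xyz":[-16,0,-4],"turn":[0,0.08,0],"grip":0.3},{"xyz":[-26,0,-4],"turn":[0,0.14,0],"grip":0},{"xyz":[-36,0,-4],"turn":[0,0.2,0],"grip":0},{"xyz":[-46,-1,-4],"turn":[0,0.26,0],"grip":0},{"xyz":[-56,-1,-4],"turn":[0,0.32,0],"grip":0},{"xyz":[-66,-1,-4],"turn":[0,0.38,0],"grip":0},{"xyz":[-76,-1,-4],"turn":[0,0.44,0],"grip":0},{"xyz":[-86,-1,-4],"turn":[0,0.5,0],"grip":0},{"xyz":[-94,-1,-4],"turn":[0,0.56,0],"grip":0},{"xyz":[-99,-1,-4],"turn":[0,0.6,0],"grip":0},{"xyz":[-100,-1,-4],"turn":[0,0.62,0],"grip":0}])

```text
clock: 9.67
tcp_pos: [0.3961, 0.0378, 0.1952]
orientation: [-0.036, 0.946, 0.11, 0.302]
wrist_force: [-1.0, 0.1, -1.2]
finger_gap: -0.0002
grip_force: 0.0
```

Run:
```python
from h import *
from scipy.spatial.transform import Rotation as R
s=env.get_state();q=s["orientation"];M=R.from_quat(np.r_[q[1:],q[0]]).as_matrix()
d=np.array([np.cos(.234),np.sin(.234),0]);t=np.array([-d[1],d[0],0])
print(s["tcp_pos"].round(4),s["joint_pos"].round(3),s["finger_gap"]);print(M.round(3))
r=np.array([.4572,.0515,.041])-s["tcp_pos"];print("pad ahead",r@d,"left",r@t,"up",r[2]);print("d in tool",(M.T@d).round(4),"down in tool",(M.T@[0,0,-1]).round(4))
```

```text
[0.3961 0.0378 0.1952] [-0.413 -0.56  -0.916  0.697  0.357  2.593] -0.0001908441740884836
[[ 0.793  0.229  0.564]
 [ 0.186 -0.973  0.134]
 [ 0.58  -0.002 -0.814]]
pad ahead 0.06266237020923951 left -0.0008346832702371133 up -0.154192693385915
d in tool [ 0.8145 -0.0025  0.5802] down in tool [-0.5802  0.0016  0.8145]
```

Call:
apply_moves(rows=[{"xyz":[-6,0,8],"turn":[0,0,0],"grip":0},{"xyz":[-15,0,21],"turn":[0,0,0],"grip":0},{"xyz":[-24,0,34],"turn":[0,0,0],"grip":0},{"xyz":[-33,0,46],"turn":[0,0,0],"grip":0},{"xyz":[-41,0,57],"turn":[0,0,0],"grip":0},{"xyz":[-41,0,57],"turn":[0,0,0],"grip":0}])

```text
clock: 10.17
tcp_pos: [0.4028, 0.035, 0.1373]
orientation: [-0.037, 0.948, 0.111, 0.296]
wrist_force: [-0.3, 0.6, -0.6]
finger_gap: 0.0
grip_force: 0.0
```

```bash
cat > st.py <<'E'
from h import *
from scipy.spatial.transform import Rotation as R
s=env.get_state();q=s["orientation"];M=R.from_quat(np.r_[q[1:],q[0]]).as_matrix()
d=np.array([np.cos(.234),np.sin(.234),0]);t=np.array([-d[1],d[0],0])
print(s["tcp_pos"].round(4),s["joint_pos"].round(3),"clock",s["clock"])
r=np.array([.4572,.0515,.041])-s["tcp_pos"];print("pad start ahead",r@d,"left",r@t,"up",r[2]);print("d in tool",(M.T@d).round(4),"down",(M.T@[0,0,-1]).round(4),"left",(M.T@t).round(4))
E
python3 st.py
```

```text
[0.4028 0.035  0.1373] [-0.409 -0.475 -1.026  0.516  0.353  2.591] clock 10.1667
pad start ahead 0.05675829965040538 left 0.003421715758822964 up -0.0963316727476716
d in tool [0.8217 0.0015 0.57  ] down [-0.57    0.0051  0.8216] left [-0.0016 -1.      0.005 ]
```

Call:
apply_moves(rows=[{"xyz":[4,0,3],"turn":[0,-0.04,0],"grip":0},{"xyz":[8,0,6],"turn":[0,-0.08,0],"grip":0},{"xyz":[12,0,8],"turn":[0,-0.13,0],"grip":0},{"xyz":[16,0,11],"turn":[0,-0.18,0],"grip":0},{"xyz":[20,0,14],"turn":[0,-0.22,0],"grip":0},{"xyz":[20,0,14],"turn":[0,-0.22,0],"grip":0}])

```text
clock: 10.67
tcp_pos: [0.4288, 0.041, 0.1393]
orientation: [-0.025, 0.974, 0.116, 0.191]
wrist_force: [0.8, -0.6, 1.0]
finger_gap: 0.0002
grip_force: 0.0
```

```bash
python3 st.py
```

```text
[0.4288 0.041  0.1393] [-0.225 -0.25  -0.792  0.679  0.173  2.71 ] clock 10.6667
pad start ahead 0.030017064433111643 left 0.003593713010877972 up -0.09828107238262299
d in tool [0.9255 0.0031 0.3787] down [-0.3787  0.0035  0.9255] left [ 0.0015 -1.      0.0044]
```

Call:
apply_moves(rows=[{"xyz":[-4,-1,10],"turn":[0,0,0],"grip":0},{"xyz":[-10,-2,25],"turn":[0,0,0],"grip":0},{"xyz":[-17,-3,41],"turn":[0,0,0],"grip":0},{"xyz":[-23,-3,57],"turn":[0,0,0],"grip":0},{"xyz":[-29,-3,72],"turn":[0,0,0],"grip":0},{"xyz":[-34,-3,84],"turn":[0,0,0],"grip":0},{"xyz":[-38,-3,92],"turn":[0,0,0],"grip":0},{"xyz":[-39,-3,95.5],"turn":[0,0,0],"grip":0},{"xyz":[-39,-3,95.5],"turn":[0,0,0],"grip":0}])

```text
clock: 11.42
tcp_pos: [0.424, 0.0444, 0.0339]
orientation: [-0.025, 0.975, 0.115, 0.19]
wrist_force: [-0.5, -0.5, -0.4]
finger_gap: -0.0
grip_force: 0.0
```

```bash
python3 st.py
```

```text
[0.424  0.0444 0.0339] [-0.218 -0.106 -0.992  0.336  0.17   2.72 ] clock 11.4167
pad start ahead 0.033919041134558056 left -0.0008289641186909148 up 0.007090250980416789
d in tool [0.9263 0.0014 0.3768] down [-0.3768  0.0052  0.9263] left [-7.0e-04 -1.0e+00  5.4e-03]
```

Call:
apply_moves(rows=[{"xyz":[3.7,0,1.5],"turn":[0,0,0],"grip":0},{"xyz":[7.4,0,3],"turn":[0,0,0],"grip":0},{"xyz":[11.1,0,4.5],"turn":[0,0,0],"grip":0},{"xyz":[14.8,0,6],"turn":[0,0,0],"grip":0},{"xyz":[18.5,0,7.5],"turn":[0,0,0],"grip":0},{"xyz":[22.2,0,9],"turn":[0,0,0],"grip":0},{"xyz":[25.9,0,10.5],"turn":[0,0,0],"grip":0},{"xyz":[29.6,0,12],"turn":[0,0,0],"grip":0},{"xyz":[33.3,0,13.5],"turn":[0,0,0],"grip":0},{"xyz":[37,0,15],"turn":[0,0,0],"grip":0},{"xyz":[40.7,0,16.5],"turn":[0,0,0],"grip":0},{"xyz":[44.4,0,18],"turn":[0,0,0],"grip":0}])

```text
clock: 12.42
tcp_pos: [0.4724, 0.0554, 0.0352]
orientation: [-0.025, 0.974, 0.115, 0.191]
wrist_force: [-1.2, 0.3, 0.7]
finger_gap: -0.0
grip_force: 0.7
```

Call:
apply_moves(rows=[{"xyz":[3.7,0,1.5],"turn":[0,0.02,0],"grip":0},{"xyz":[7.4,0,3],"turn":[0,0.04,0],"grip":0},{"xyz":[11.1,0,4.5],"turn":[0,0.06,0],"grip":0},{"xyz":[14.8,0,6],"turn":[0,0.08,0],"grip":0},{"xyz":[18.5,0,7.5],"turn":[0,0.1,0],"grip":0},{"xyz":[22.2,0,9],"turn":[0,0.12,0],"grip":0},{"xyz":[25.9,0,10.5],"turn":[0,0.14,0],"grip":0},{"xyz":[29.6,0,12],"turn":[0,0.16,0],"grip":0},{"xyz":[33.3,0,13.5],"turn":[0,0.18,0],"grip":0},{"xyz":[37,0,15],"turn":[0,0.2,0],"grip":0},{"xyz":[40.7,0,16.5],"turn":[0,0.22,0],"grip":0},{"xyz":[44.4,0,18],"turn":[0,0.24,0],"grip":0}])

```text
clock: 13.42
tcp_pos: [0.5286, 0.0664, 0.0424]
orientation: [-0.04, 0.947, 0.112, 0.3]
wrist_force: [-2.0, -0.6, -1.9]
finger_gap: -0.0004
grip_force: 0.8
```

```bash
python3 st.py
python3 - <<'E'
from h import *
a=imaging.read_camera("scene");b=imaging.read_camera("top")
A=cv2.resize(a["color"][145:235,255:345],None,fx=4.3,fy=4.3,interpolation=2)
B=cv2.resize(b["color"][170:260,255:345],None,fx=4.3,fy=4.3,interpolation=2)
cv2.imwrite("pics/crop6.png",np.hstack([A,B]))
E
```

```text
[0.5286 0.0664 0.0424] [-0.174  0.016 -1.027 -0.044  0.239  2.803] clock 13.4167
pad start ahead -0.07288083133446742 left 0.00207952241858648 up -0.001373059849924689
d in tool [0.8173 0.004  0.5762] down [-0.5762  0.0077  0.8172] left [-0.0011 -1.      0.0086]
```

View pics/crop6.png

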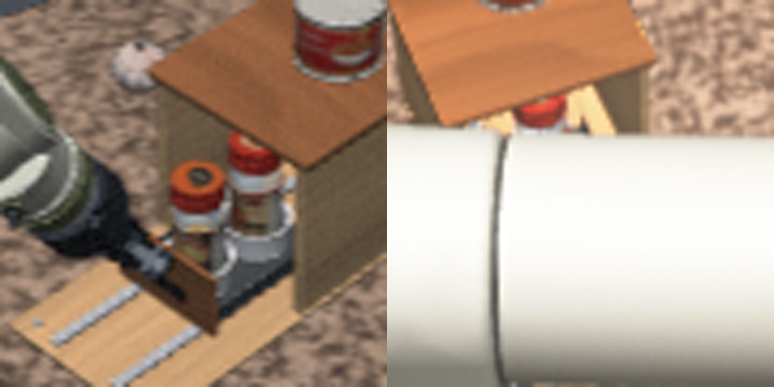

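The pushing works: both jars are upright and the carriage is about halfway in (panel at scene (297,212)). Continuing at the same tilt.

Call:
apply_moves(rows=[{"xyz":[3.2,0,2.3],"turn":[0,0,0],"grip":0},{"xyz":[6.4,0,4.6],"turn":[0,0,0],"grip":0},{"xyz":[9.6,0,6.9],"turn":[0,0,0],"grip":0},{"xyz":[12.6,-1,9.5],"turn":[0,0,0],"grip":0},{"xyz":[15.5,-1,12],"turn":[0,0,0],"grip":0},{"xyz":[18.5,-1,15],"turn":[0,0,0],"grip":0},{"xyz":[21.5,-2,17.5],"turn":[0,0,0],"grip":0},{"xyz":[24.5,-2,20],"turn":[0,0,0],"grip":0},{"xyz":[27,-2,22.5],"turn":[0,0,0],"grip":0},{"xyz":[30,-2,24.5],"turn":[0,0,0],"grip":0}])

```text
clock: 14.35
tcp_pos: [0.566, 0.0774, 0.0399]
orientation: [-0.039, 0.947, 0.112, 0.3]
wrist_force: [-1.5, -1.0, 0.9]
finger_gap: 0.0003
grip_force: 0.7
```

```bash
python3 st.py
python3 - <<'E'
from h import *
a=imaging.read_camera("scene")
h=cv2.cvtColor(a["color"],cv2.COLOR_BGR2HSV)
o=(((h[...,0]<14)|(h[...,0]>172))&(h[...,1]>140)&(h[...,2]>70)).astype(np.uint8)
P=cloud(a)[160:225,270:330].reshape(-1,3);P=P[(abs(P[:,2]-.1295)<.004)&(abs(P[:,1]-.08)<.04)&(P[:,0]>.53)];print("jar top",len(P),P.mean(0).round(4))
E
```

```text
[0.566  0.0774 0.0399] [-0.127  0.092 -0.955 -0.057  0.213  2.842] clock 14.35
pad start ahead -0.1118260758135868 left 6.399446598391358e-05 up 0.0011126587087341641
d in tool [0.8173 0.004  0.5762] down [-0.5762  0.0071  0.8173] left [-8.0e-04 -1.0e+00  8.1e-03]
jar top 78 [0.599  0.0833 0.1291]
```

Call:
apply_moves(rows=[{"xyz":[1.6,0,1.6],"turn":[0,0,0],"grip":0},{"xyz":[3.3,0,3.1],"turn":[0,0,0],"grip":0},{"xyz":[5,0,4.5],"turn":[0,0,0],"grip":0},{"xyz":[6.6,0,5.7],"turn":[0,0,0],"grip":0},{"xyz":[8.2,0,6.9],"turn":[0,0,0],"grip":0},{"xyz":[9.8,0,8],"turn":[0,0,0],"grip":0},{"xyz":[11.4,0,9.2],"turn":[0,0,0],"grip":0}])

```text
clock: 14.98
tcp_pos: [0.5801, 0.0806, 0.0391]
orientation: [-0.039, 0.947, 0.112, 0.3]
wrist_force: [-1.5, 0.6, 0.4]
finger_gap: 0.0001
grip_force: 0.6
```

Call:
apply_moves(rows=[{"xyz":[1.6,0,1.2],"turn":[0,0,0],"grip":0},{"xyz":[3.3,0,2.3],"turn":[0,0,0],"grip":0},{"xyz":[4.9,0,3.5],"turn":[0,0,0],"grip":0},{"xyz":[6.5,0,4.6],"turn":[0,0,0],"grip":0}])

```text
clock: 15.32
tcp_pos: [0.5879, 0.0825, 0.0391]
orientation: [-0.039, 0.947, 0.112, 0.3]
wrist_force: [-1.1, 1.4, 1.3]
finger_gap: -0.0005
grip_force: 0.6
```

```bash
python3 st.py
python3 - <<'E'
from h import *
a=imaging.read_camera("scene");b=imaging.read_camera("top")
A=cv2.resize(a["color"][155:235,265:345],None,fx=4.8,fy=4.8,interpolation=2)
B=cv2.resize(b["color"][170:250,255:335],None,fx=4.8,fy=4.8,interpolation=2)
cv2.imwrite("pics/crop7.png",np.hstack([A,B]))
E
```

```text
[0.5879 0.0825 0.0391] [-0.107  0.132 -0.91  -0.056  0.202  2.859] clock 15.3167
pad start ahead -0.1343114789048603 left 0.00013497876986634665 up 0.0019329426578013342
d in tool [0.8172 0.0038 0.5763] down [-0.5763  0.0069  0.8172] left [-9.0e-04 -1.0e+00  7.8e-03]
```

View pics/crop7.png

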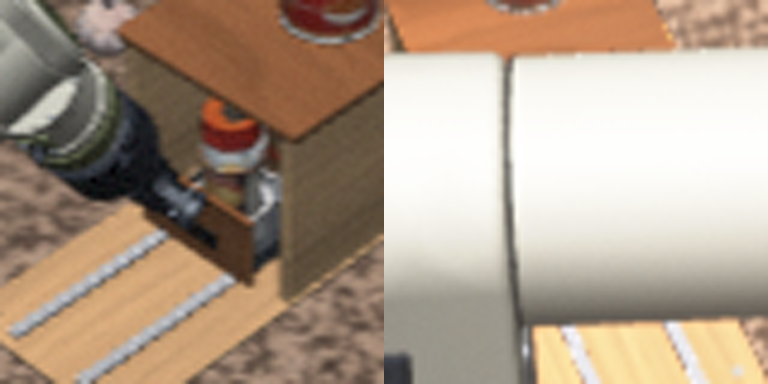

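The panel is still about 2 cm short of the shelf's front edge (scene (306,204)), and the jar is upright. Continuing slowly.

Call:
apply_moves(rows=[{"xyz":[1.6,0,1.2],"turn":[0,0,0],"grip":0},{"xyz":[3.3,0,2.3],"turn":[0,0,0],"grip":0},{"xyz":[4.9,0,3.5],"turn":[0,0,0],"grip":0},{"xyz":[6.5,0,4.6],"turn":[0,0,0],"grip":0}])

```text
clock: 15.75
tcp_pos: [0.5937, 0.084, 0.038]
orientation: [-0.039, 0.947, 0.112, 0.298]
wrist_force: [-13.1, -4.1, 11.0]
finger_gap: 0.0
grip_force: 6.9
```

Call:
apply_moves(rows=[{"xyz":[1.2,0,0.9],"turn":[0,0,0],"grip":0},{"xyz":[2.5,0,1.7],"turn":[0,0,0],"grip":0},{"xyz":[3.7,0,2.6],"turn":[0,0,0],"grip":0},{"xyz":[4.9,0,3.5],"turn":[0,0,0],"grip":0}])

```text
clock: 16.08
tcp_pos: [0.5992, 0.0854, 0.0377]
orientation: [-0.039, 0.947, 0.112, 0.298]
wrist_force: [-7.5, -2.2, 3.6]
finger_gap: -0.0003
grip_force: 4.0
```

The catch is engaging. Continuing at about 1 mm per row.

Call:
apply_moves(rows=[{"xyz":[0.8,0,0.6],"turn":[0,0,0],"grip":0},{"xyz":[1.6,0,1.2],"turn":[0,0,0],"grip":0},{"xyz":[2.5,0,1.7],"turn":[0,0,0],"grip":0},{"xyz":[3.3,0,2.3],"turn":[0,0,0],"grip":0}])

```text
clock: 16.42
tcp_pos: [0.6038, 0.0866, 0.0379]
orientation: [-0.039, 0.947, 0.112, 0.298]
wrist_force: [-3.1, -1.4, -1.0]
finger_gap: 0.0001
grip_force: 1.6
```

Call:
apply_moves(rows=[{"xyz":[0.8,0,0.6],"turn":[0,0,0],"grip":0},{"xyz":[1.6,0,1.2],"turn":[0,0,0],"grip":0},{"xyz":[2.5,0,1.7],"turn":[0,0,0],"grip":0},{"xyz":[2.5,0,1.7],"turn":[0,0,0],"grip":0}])

```text
clock: 16.75
tcp_pos: [0.6069, 0.0874, 0.0383]
orientation: [-0.039, 0.947, 0.112, 0.299]
wrist_force: [-9.2, -2.7, 3.3]
finger_gap: 0.0002
grip_force: 4.3
```

Call:
apply_moves(rows=[{"xyz":[0.4,0,0.3],"turn":[0,0,0],"grip":0},{"xyz":[0.8,0,0.6],"turn":[0,0,0],"grip":0},{"xyz":[1.2,0,0.9],"turn":[0,0,0],"grip":0}])

```text
clock: 17.0
tcp_pos: [0.6072, 0.0874, 0.038]
orientation: [-0.039, 0.947, 0.112, 0.298]
wrist_force: [-21.8, -6.5, 15.6]
finger_gap: 0.0
grip_force: 11.1
```

Stiff resistance means it's at the stop. Retreating straight back, then up.

Call:
apply_moves(rows=[{"xyz":[-3,0,-2],"turn":[0,0,0],"grip":0},{"xyz":[-10,0,-7],"turn":[0,0,0],"grip":0},{"xyz":[-20,0,-14],"turn":[0,0,0],"grip":0},{"xyz":[-30,0,-21],"turn":[0,0,0],"grip":0},{"xyz":[-40,0,-28],"turn":[0,0,0],"grip":0},{"xyz":[-46,0,-38],"turn":[0,-0.04,0],"grip":0},{"xyz":[-50,0,-50],"turn":[0,-0.1,0],"grip":0},{"xyz":[-48,0,-65],"turn":[0,-0.18,0],"grip":0},{"xyz":[-40,0,-85],"turn":[0,-0.25,0],"grip":0},{"xyz":[-32,0,-105],"turn":[0,-0.3,0],"grip":0},{"xyz":[-26,0,-120],"turn":[0,-0.35,0],"grip":0},{"xyz":[-22,0,-126],"turn":[0,-0.38,0],"grip":0}])

```text
clock: 18.0
tcp_pos: [0.5242, 0.0657, 0.1335]
orientation: [-0.017, 0.986, 0.118, 0.118]
wrist_force: [1.8, 0.2, -0.0]
finger_gap: -0.0001
grip_force: 0.0
```

```bash
python3 st.py
python3 - <<'E'
from h import *
a=imaging.read_camera("scene");b=imaging.read_camera("top")
A=cv2.resize(a["color"][120:320,240:400],None,fx=2.9,fy=2.9,interpolation=2)
B=cv2.resize(a["color"][155:235,275:335],None,fx=5.2,fy=5.2,interpolation=2)
B=cv2.copyMakeBorder(B,0,A.shape[0]-B.shape[0],0,0,0)
cv2.imwrite("pics/crop8.png",np.hstack([A,B]))
o=np.load("scene0.npy",allow_pickle=True).item()
for n,(r0,r1,c0,c1) in dict(tin=(262,295,350,374),shaker=(292,320,335,354)).items():
    Q=cloud(a)[r0:r1,c0:c1].reshape(-1,3);Q=Q[Q[:,2]>.064];print(n,Q.mean(0).round(3))
P=cloud(a);d=np.array([np.cos(.234),np.sin(.234)]);g=(P[...,:2]-[.590,.084])@d
Y=(P[...,:2]-[.590,.084])@np.array([-d[1],d[0]])
for nm,z0,z1 in(("panel",.03,.075),):
    k=(P[...,2]>z0)&(P[...,2]<z1)&(abs(Y)<.05)&(g>-.03)&(g<.03);print(nm,k.sum(),np.percentile(g[k],[10,50,90]).round(4))
E
```

```text
[0.5242 0.0657 0.1335] [-0.076  0.067 -0.478  0.8    0.078  2.837] clock 18.0
pad start ahead -0.0684366855336037 left 0.0017386944557255606 up -0.09250025938189826
d in tool [0.9716 0.0041 0.2364] down [-0.2364  0.0052  0.9716] left [ 0.0028 -1.      0.0061]
tin [ 0.542 -0.318  0.069]
shaker [ 0.443 -0.37   0.072]
panel 192 [0.0085 0.0119 0.0155]
```

View pics/crop8.png

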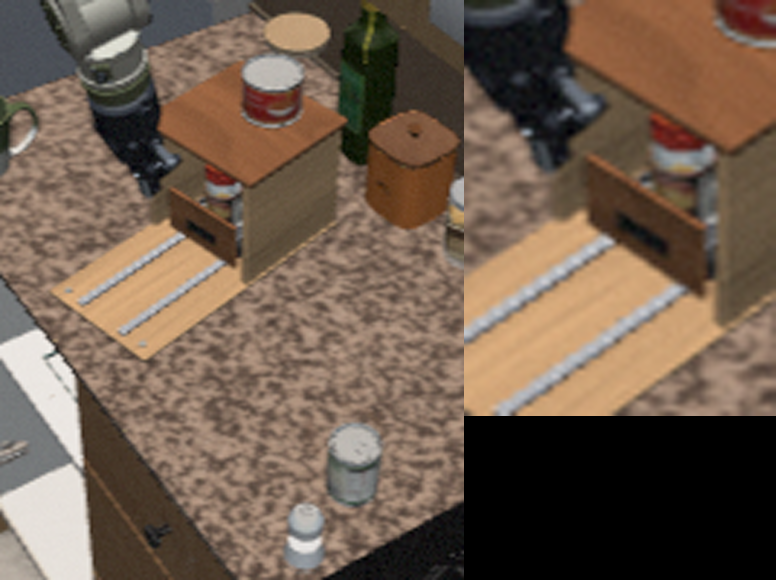

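The panel sits about 12 mm inside the shelf edge (9 mm expected), so the carriage is home. The jar's red cap shows upright behind it at scene (316,182), the tin and shaker haven't moved, and the gripper is clear. Handing in.

```bash
python3 -c "
from workcell import ticket
print(ticket.hand_in())"
```

```text
the job is handed in; nothing more can be done
None
```

The jar stands upright in the front pocket, the carriage is past its catch and fully home against the stop, and I handed the job in at about 18 s with the robot touching nothing.

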